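# Index the flange table to its next station

## Task

Bring the next flange to the front of the indexing table: push the clamp lever fully open, press the red indexing plunger in and turn the table one hole anticlockwise (seen from above) so that the plunger springs fully home in the next hole, then push the clamp lever back until it is fully clamped. Work only by pressing and pushing with the fingertips; the flanges stay lying in their nests and the things beside the table stay where they are.

Things in the scene. Friction and masses are not known exactly. Their poses are not given: they have to be found in the camera images.
- index_base: Bench indexing table, fixed to the desk: grey base 236 x 236 x 16 mm, on it a round steel index plate (220 mm across, top 42 mm above the desk) and an aluminium turntable (156 mm across, top at 60 mm). Origin: centre of the underside, on the desk, under the turntable's axis; z up, -x is its front (operator's side), +y its left.
- next_hole (a point): centre of the next hole (19 mm wide) in the index plate, on the plate's top face 42 mm above the desk; fixed to the base. The plate has six such holes every 60 deg, 92 mm from the axis, joined by a 10 mm wide circular slot. The plunger stands over the hole 60 deg clockwise of this one at the start.
- table_centre (a point): centre of the turntable's top face (60 mm above the desk), on its upright axis; turns with it.
- turntable (a joint): angle of the turntable in rad, growing anticlockwise seen from above; 0 = the hole in which it stands at the start (up to 0.03 of play), 1.047 = the next hole. Clamp open and plunger pressed in, it turns against about 0.12 N m of friction, unsprung. With the clamp shut a brake holds it.
- plunger (a joint): press-in travel of the plunger in m: 0 = sprung up, home in a hole (table locked); 0.011 = fully in. Spring 4 N at 0, 9 N fully in. From 0.009 the pin is clear and the table can be turned. Let go between holes, the pin rides under the plate at about 0.0085 and springs home when a hole comes over it (it centres itself from about 2 deg off).
- plunger_top (a point): centre of the top of the plunger's red mushroom button (28 mm across), 94 mm above the desk when home, 83 mm fully in. It stands on a lug of the turntable, 92 mm from the axis, over a fixed 26 mm dark collar (60 to 74 mm above the desk); the point moves with it. Pressed down and dragged along its circle by fingertips, it carries the table along by friction.
- clamp_lever (a joint): angle of the clamp lever in rad: 0 = fully clamped (stop), 1.15 = fully open (stop); it opens anticlockwise seen from above and stays where it is left. The brake bites below about 0.5 rad. Pushing the ball along its arc takes 2 to 10 N.
- lever_ball (a point): centre of the black ball (25 mm across) on the end of the clamp lever, 77 mm above the desk, 78 mm from the lever's pivot; a 10 mm rod slopes down from it to the pivot hub. Clamped, it points to the right and front of the base; open, to the right and back.
- lever_pivot (a point): upright pivot axis of the clamp lever, at the top of its hub (29 mm across, 53 mm above the desk), middle of the base's right-hand side, 128 mm from the turntable's axis; fixed.
- flange_1: stainless blank flange, 40 mm across, 9 mm thick, lying loose in nest 1 of the turntable between three 5.5 mm high dowel pins, 50 mm from the axis. Origin: centre of its underside. It lies at the front at the start.
- flange_2: stainless blank flange, 40 mm across, 9 mm thick, lying loose in nest 2 of the turntable between three 5.5 mm high dowel pins, 50 mm from the axis. Origin: centre of its underside. It is the next to come to the front.
- flange_3: stainless blank flange, 40 mm across, 9 mm thick, lying loose in nest 3 of the turntable between three 5.5 mm high dowel pins, 50 mm from the axis. Origin: centre of its underside.
- flange_4: stainless blank flange, 40 mm across, 9 mm thick, lying loose in nest 4 of the turntable between three 5.5 mm high dowel pins, 50 mm from the axis. Origin: centre of its underside.
- flange_5: stainless blank flange, 40 mm across, 9 mm thick, lying loose in nest 5 of the turntable between three 5.5 mm high dowel pins, 50 mm from the axis. Origin: centre of its underside.
- flange_6: stainless blank flange, 40 mm across, 9 mm thick, lying loose in nest 6 of the turntable between three 5.5 mm high dowel pins, 50 mm from the axis. Origin: centre of its underside.
- grease_tube: bystander: white grease tube with red cap, 33 x 128 x 26 mm, lying left of the base; origin at the centre of its underside.
- reducer: bystander: conical steel pipe reducer, 55 mm across, 48 mm high, standing left of the base; origin at the centre of its underside.
- centring_ring: bystander: centring ring with black O-ring, 48 mm across, 8 mm high, lying in front of the base; origin at the centre of its underside.
- clamp_ring: bystander: aluminium flange clamp, 56 x 74 x 27 mm, lying left and behind the base; origin at the centre of its underside.

How it is judged (in metres and radians):
On the way, in this order (a step that is already met when the one before it is completed fails the run):
1. the clamp lever is pushed open while the table still stands in its first hole (value of joint clamp_lever above 0.9 rad and value of joint turntable below 0.06 rad), for 0.1 s.
2. the plunger is pressed in and the table turned off its first hole (value of joint plunger above 0.007 m and value of joint turntable above 0.2 rad), for 0.05 s.
3. the plunger is home in the next hole, with the clamp still open (value of joint turntable between 1.0072 and 1.0872 rad and value of joint plunger below 0.002 m and value of joint clamp_lever above 0.6 rad), for 0.2 s.
At the end, for the whole second after the job is handed in: the table stands one hole (60 deg, within 2.3 deg) anticlockwise of where it began, with the plunger home (pressed in less than 2 mm), the clamp lever is clamped again (less than 0.15 rad from its stop), and all six flanges lie flat in their nests (value of joint turntable between 1.0072 and 1.0872 rad and value of joint plunger below 0.002 m and value of joint clamp_lever below 0.15 rad and z of each of flange_1, flange_2, flange_3, flange_4, flange_5, flange_6 in the frame of table_centre below 0.003 m and horizontal distance between each of flange_1, flange_2, flange_3, flange_4, flange_5, flange_6 and table_centre below 0.056 m); the robot touches nothing.
It fails at once if a flange is lifted out of its nest (z of any of flange_1, flange_2, flange_3, flange_4, flange_5, flange_6 in the frame of table_centre above 0.005 m).
It fails at once if the table is forced round with the clamp shut (value of joint clamp_lever below 0.4 rad and (value of joint turntable between 0.12 and 0.927 rad or value of joint turntable below -0.12 rad or value of joint turntable above 1.167 rad)).
It fails at once if a thing beside the table is moved by more than 15 mm (distance of any of grease_tube, reducer, centring_ring, clamp_ring from where it was at the start of the episode above 0.015 m).
It also fails if it takes over 67 s, if anything falls off the work surface, if the arm or the gripper's body presses on something with over 40 N, if the wrist force passes 120 N, or if a joint passes its speed limit or range.

## Robot

A 6-joint arm with a two-finger parallel gripper is mounted at the origin on a cart in front of the work surface, level with it; the furniture and walls round the work are solid. World frame = base frame: x ahead of the robot, y to its left, z up, the work surface at z = 0. Lengths are in mm, angles in rad, forces in N, time in s.
With the tool pointing down it reaches from about 350 to 875 mm from the base axis. Payload 4.2 kg.
Tool frame: the origin (TCP) lies at the very end of the fingers, on their centre line; the grasp point (between the pads) lies 19 mm behind it (arm.tcp_to_grasp is the x of the grasp point in the tool frame, in mm); x points along the fingers, z is the direction in which the jaws open and shut, and the axes are right-handed (so a half turn about x gives the same grasp; the last joint's range is limited). The gripper opens to 85 mm and grips with 20 to 120 N. Pads are 22 mm wide; open, the fingers measure 114 mm over their backs; the gripper's body (76 mm by 85 mm) begins 54 mm behind the grasp point. The pads swing forward as they close: fully open they stand 13 mm farther back than shut.
Start: joints at [1.525, 0.385, 0.008, 0, -1.194, -0.259], TCP at [187.532, 596.18, 231.312] pointing down, gripper open.
Joint ranges: [-3.14, 3.14], [-1.21, 2.06], [-1.07, 1.41], [-3.16, 2.05], [-2.99, -0.16], [-3.1, 3.1]. Speed limits (rad/s): [2.79, 2.79, 3.14, 3.14, 3.14, 3.14].

## Interface

Orientations are given as a unit quaternion [x, y, z, w].
In Python, from bench import status, get_image, job, arm gives the robot as it stands.
- The arm moves only by the tool apply_moves, never from a script. Its argument "targets" is text: rows parted by semicolons, each of 5 numbers parted by spaces: the shift along the tool's x, y, z in mm, then the turn about the tool's x in degrees, then the gripper's target within -1 to 1 (shut at 1, half-way at 0, fully open at -1). In form: dx dy dz spin hand; .... A call has 1 to 10 rows; each row is the pose to reach, as a shift and turn from the pose commanded when the call began, along the tool's axes at that moment; what a row does not reach only later rows make up. A row lasts 1/12 s, in which the tool goes at most 41.7 mm and 7.16 degrees, less where a joint would pass 70% of its speed; a pose out of reach is approached as far as the arm can. A call with a gripper value outside its range is refused whole. The fingers move at their own pace and stop on an object; the grip force is fixed at half the most. Time passes only in rows, so rows that repeat a pose let the fingers close. It gives the time, the measured TCP pose, the force and the opening at its end, in the units of the state.
- status.read_state(): the state, without advancing time (a new reading comes with each control period).
- get_image(name): name is "scene" or "side" or "wrist"; returns a dict with "img" (480x640x3 uint8, red, green, blue), "mtx" (3x3 intrinsics, pixels), "k1" (the pictures are not rectified: a ray, as slopes to the right and down, at radius r is drawn at 1 + k1 r^2 times it, then the intrinsics apply), "world_from_camera" (4x4, takes a point from camera to world coordinates). Camera axes: x right, y down, z forward; pixel columns grow to the right and rows downward; lengths in mm; the calibration is good to about 2 mm. A picture is of the moment at which its call begins. There is no depth.
- job.job_done(): hands the job in, once; it reports no verdict.
The state is a dict: "clock": time; "joints": joint angles; "joint_vel": joint speeds; "joint_efforts": joint torques, N m; "position": TCP position; "ee_rot": TCP orientation; "contact_force": force on the tool from outside, world axes, zero at the start; "wrist_torque": the same for the moment, N m; "gripper_width": finger opening in mm.
Only numpy, scipy, OpenCV 4.12 (cv2) and the standard library are available. Lean on these libraries where they do the work, as an engineer would, in place of code of your own. Each camera call takes 0.05 s, during which the arm holds its last target.

## Working session

There is one attempt and no reset: what is moved stays moved. The work goes in short steps, Python scripts to look and compute and a tool call to move; the robot and the scene stay as the last step left them, time stands still between calls to the robot, and variables do not carry over. Pictures are saved under pics/ and viewed, and the job is handed in when it is done.

Besides the shell and the picture viewer there is one more tool, called after ">>>" in YAML: its name, and indented under it one key for each argument. apply_moves: Moves the arm, as the interface text tells. Its arguments: {"type":"object","properties":{"targets":{"type":"string"}},"required":["targets"]}

```bash
ls; mkdir -p pics
python3 - <<'E'
from bench import status,get_image,job,arm
import cv2
s=status.read_state();print(s)
print(arm.tcp_to_grasp)
for n in("scene","side","wrist"):
    d=get_image(n);cv2.imwrite(f"pics/{n}0.png",d["img"][:,:,::-1]);print(n,d["mtx"],d["k1"],d["world_from_camera"].round(3))
E
```

```text
pics
{'clock': 0.0, 'joints': array([ 1.52460156e+00,  3.85546250e-01,  6.62065487e-03, -5.25911640e-04,
       -1.19399968e+00, -2.58581923e-01]), 'joint_vel': array([-4.91420471e-05, -1.67041288e-03,  3.57996273e-05, -8.70699521e-05,
        4.25220567e-05, -1.17489911e-03]), 'joint_efforts': array([ 1.05952201e-04, -3.92287123e+01,  1.88399506e+01,  4.18619201e+00,
       -4.74025263e-03, -1.14855283e-06]), 'position': array([187.35977733, 595.63651896, 230.2217909 ]), 'ee_rot': array([-0.56953824, -0.41777341,  0.57075282, -0.41872759]), 'contact_force': array([0.06729463, 0.62941506, 0.02223394]), 'wrist_torque': array([ 0.03203414, -0.01875188, -0.03308502]), 'gripper_width': 85.21981771998692}
-18.700000000000003
scene [[513.83280051   0.         321.61421165]
 [  0.         513.83280051 234.95446017]
 [  0.           0.           1.        ]] -0.1354757502446482 [[ 8.88000e-01 -2.79000e-01  3.64000e-01  2.42820e+02]
 [-4.58000e-01 -5.01000e-01  7.34000e-01 -4.43604e+02]
 [-2.20000e-02 -8.19000e-01 -5.73000e-01  6.09439e+02]
 [ 0.00000e+00  0.00000e+00  0.00000e+00  1.00000e+00]]
side [[541.48358067   0.         322.83505647]
 [  0.         541.48358067 234.43172844]
 [  0.           0.           1.        ]] -0.12749438225904636 [[-9.58000e-01 -2.08000e-01  1.98000e-01  3.60936e+02]
 [-2.87000e-01  6.64000e-01 -6.90000e-01  8.94335e+02]
 [ 1.20000e-02 -7.18000e-01 -6.96000e-01  7.52204e+02]
 [ 0.00000e+00  0.00000e+00  0.00000e+00  1.00000e+00]]
wrist [[342.7311962    0.         319.11982347]
 [  0.         342.7311962  239.57971399]
 [  0.           0.           1.        ]] -0.05670952886258618 [[-3.00000e-01 -9.13000e-01 -2.78000e-01  2.58290e+02]
 [-9.54000e-01  2.87000e-01  8.70000e-02  5.73959e+02]
 [ 0.00000e+00  2.91000e-01 -9.57000e-01  3.73623e+02]
 [ 0.00000e+00  0.00000e+00  0.00000e+00  1.00000e+00]]
```

View pics/scene0.png

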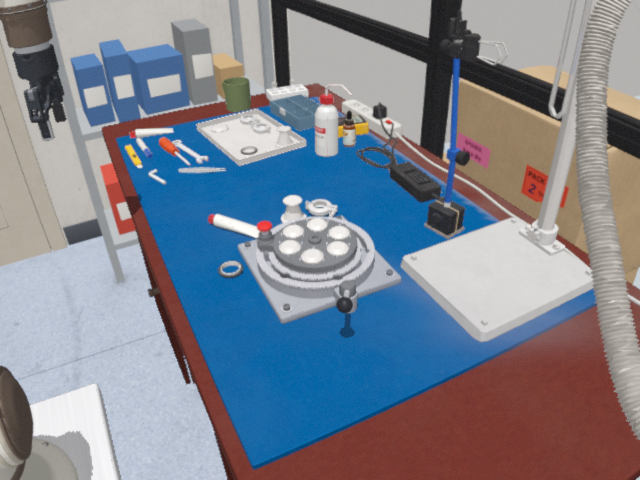

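View pics/side0.png

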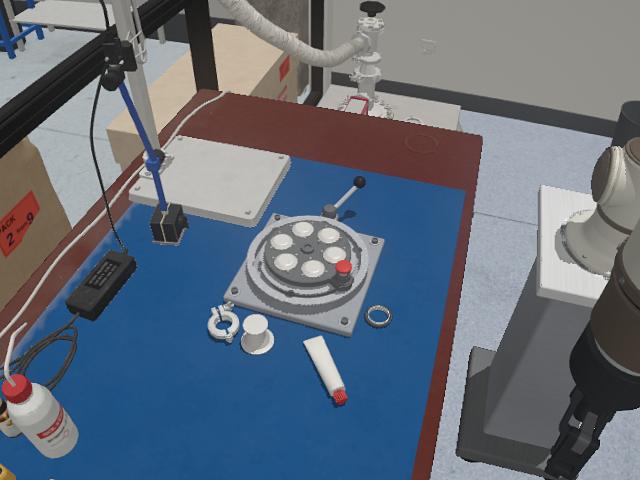

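View pics/wrist0.png

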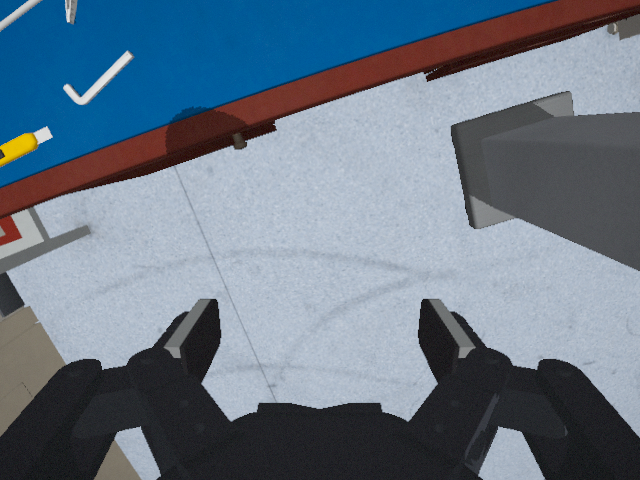

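Scene view: red button about (265,226), ball (345,305). Side view: button (344,267), ball (360,182). I'll enlarge both.

```bash
python3 - <<'E'
import cv2
a=cv2.imread("pics/scene0.png")[190:350,225:410];cv2.imwrite("pics/sc.png",cv2.resize(a,None,fx=4,fy=3.75/1.0*1,interpolation=cv2.INTER_CUBIC))
a=cv2.imread("pics/side0.png")[165:345,215:405];cv2.imwrite("pics/sd.png",cv2.resize(a,None,fx=3.3,fy=3.3,interpolation=cv2.INTER_CUBIC))
E
cat > h.py <<'E'
import numpy as np,cv2
from scipy.spatial.transform import Rotation as R
from bench import status,get_image,job,arm
def ray(d,uv):
    K=d["mtx"];k=d["k1"]
    p=cv2.undistortPoints(np.array([[uv]],float),K,np.array([k,0,0,0,0.]))[0,0]
    T=np.array(d["world_from_camera"]);v=T[:3,:3]@[p[0],p[1],1];return T[:3,3],v/np.linalg.norm(v)
def atz(d,uv,z):
    o,v=ray(d,uv);return o+v*(z-o[2])/v[2]
def tri(*prs):
    A=np.zeros((3,3));b=np.zeros(3);L=[]
    for d,uv in prs:
        o,v=ray(d,uv);P=np.eye(3)-np.outer(v,v);A+=P;b+=P@o;L.append((o,v))
    x=np.linalg.solve(A,b);return x,[np.linalg.norm(np.cross(x-o,v)) for o,v in L]
def proj(d,X):
    T=np.linalg.inv(np.array(d["world_from_camera"]));c=T[:3,:3]@np.array(X)+T[:3,3]
    return cv2.projectPoints(c.reshape(1,1,3),np.zeros(3),np.zeros(3),d["mtx"],np.array([d["k1"],0,0,0,0.]))[0].ravel()
E
```

```text
(no output)
```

View pics/sc.png

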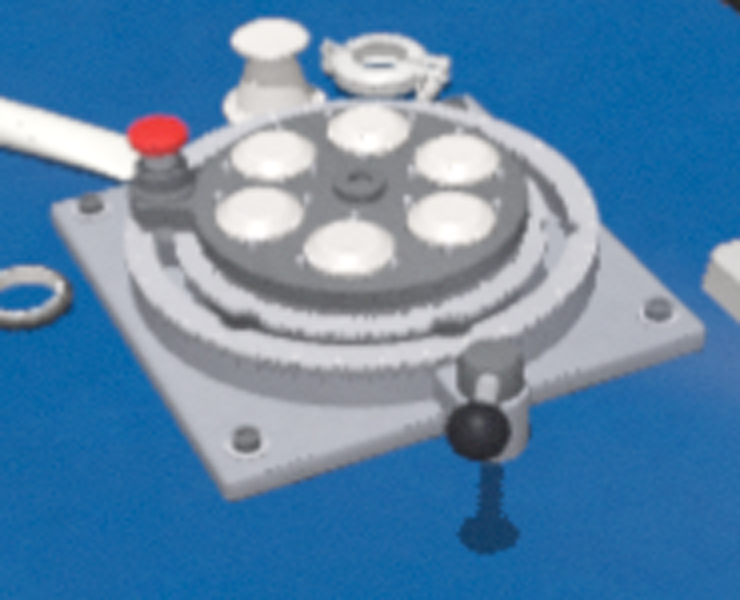

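View pics/sd.png

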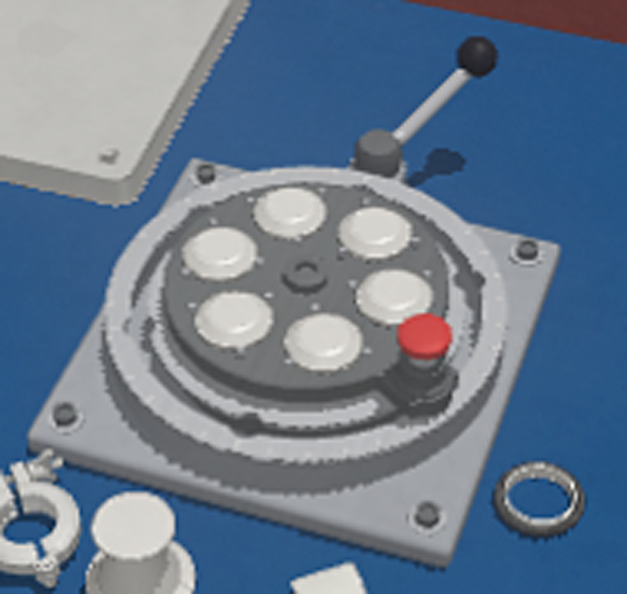

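Run:
```python
from h import *
sc=get_image("scene");sd=get_image("side")
S=lambda u,v:(u/4+225-.4,v/3.75+190-.4)
D=lambda u,v:(u/3.3+215-.35,v/3.3+165-.35)
for n,a,b,z in [("btn",S(158,129),D(425,333),94),("ball",S(478,431),D(477,56),77),("hub",S(491,353),D(381,142),53),("ctr",S(358,184),D(305,272),62),
 ("sc_fr",S(246,438),D(527,250),18),("sc_fl",S(91,203),D(427,515),18),("sc_br",S(657,309),D(206,173),18),("sc_bl",S(458,103),D(65,412),18)]:
    x,e=tri((sc,a),(sd,b));print(n,x.round(1),np.round(e,1),atz(sc,a,z).round(1),atz(sd,b,z).round(1))
```

```text
btn [495.1 300.5  92.9] [0.7 0.7] [495.3 299.1  94. ] [494.3 301.8  94. ]
ball [526.7  58.1  77.7] [0.1 0.1] [527.   58.7  77. ] [526.9  57.2  77. ]
hub [568.6 123.2  52.6] [0.9 0.9] [569.4 123.1  53. ] [567.6 124.2  53. ]
ctr [573.  251.7  64.4] [0.8 0.8] [573.6 254.5  62. ] [574.6 249.   62. ]
sc_fr [469.4 154.5  20.6] [0.1 0.1] [470.5 157.2  18. ] [469.7 151.9  18. ]
sc_fl [475.7 356.2  20.3] [0.2 0.2] [476.8 359.4  18. ] [475.8 354.6  18. ]
sc_br [670.5 148.1  20.7] [0.2 0.2] [672.1 150.7  18. ] [671.9 145.2  18. ]
sc_bl [677.6 349.2  22.3] [0.8 0.8] [681.7 355.4  18. ] [678.6 346.4  18. ]
```

```bash
cat >> h.py <<'E'
def st():
    s=status.read_state();M=R.from_quat(s["ee_rot"]).as_matrix()
    print("t",round(s["clock"],2),"p",s["position"].round(1),"F",s["contact_force"].round(1),"w",round(s["gripper_width"],1),"j6",s["joints"].round(2)[5]);return s,M
def to(w,p=None):
    s,M=st();p=s["position"] if p is None else np.array(p)
    print("shift",(M.T@(np.array(w)-p)).round(1))
E
python3 - <<'E'
from h import *
s,M=st();print(M.round(3))
to([490,50,230.])
sc=get_image("scene");sd=get_image("side")
# where are lamp base & stand
for uv in [(403,265),(498,218)]:print(atz(sc,uv,20).round())
print(atz(sd,(255,222),20).round(),atz(sd,(292,155),20).round())
E
```

```text
t 0.25 p [187.5 596.  230.8] F [ 0.1  0.1 -0.5] w 85.6 j6 -0.26
[[-0.     0.954 -0.3  ]
 [-0.001 -0.3   -0.954]
 [-1.     0.     0.001]]
t 0.25 p [187.5 596.  230.8] F [ 0.1  0.1 -0.5] w 85.6 j6 -0.26
shift [  1.3 452.5 430. ]
[705. 153.  20.]
[972. 186.  20.]
[708. 174.  20.] [712. -62.  20.]
```

>>> apply_moves:
  targets: "0 226 215 -17.5 1; 0 226 215 -17.5 1; 0 226 215 -17.5 1; 0 226 215 -17.5 1; 0 226 215 -17.5 1; 0 226 215 -17.5 1; 0 226 215 -17.5 1; 0 226 215 -17.5 1; 0 226 215 -17.5 1; 0 226 215 -17.5 1"

```text
clock: 1.18
position: [339.1, 322.5, 231.7]
ee_rot: [0.501, 0.5, -0.5, 0.5]
contact_force: [-0.2, 1.4, 0.1]
gripper_width: -0.1
```

Run:
```python
from h import *
s,M=st();print(M.round(3))
to([485,50,150.])
```

```text
t 1.18 p [339.1 322.5 231.7] F [-0.2  1.4  0.1] w -0.1 j6 0.46
[[ 0.     1.    -0.002]
 [ 0.001 -0.002 -1.   ]
 [-1.     0.    -0.001]]
t 1.18 p [339.1 322.5 231.7] F [-0.2  1.4  0.1] w -0.1 j6 0.46
shift [ 81.5 146.3 272.3]
```

>>> apply_moves:
  targets: "0 146 272 0 1; 0 146 272 0 1; 0 146 272 0 1; 0 146 272 0 1; 0 146 272 0 1; 0 146 272 0 1; 0 146 272 0 1; 0 146 272 0 1; 80 146 272 0 1; 80 146 272 0 1"

```text
clock: 2.02
position: [487.3, 52.0, 151.9]
ee_rot: [0.502, 0.499, -0.498, 0.501]
contact_force: [-0.6, -0.1, -1.0]
gripper_width: 0.1
```

Run:
```python
from h import *
s,M=st()
to([485,50,62.])
d=get_image("wrist");cv2.imwrite("pics/w1.png",d["img"][:,:,::-1])
d=get_image("side");cv2.imwrite("pics/s1.png",cv2.resize(d["img"][100:300,250:500,::-1],None,fx=3,fy=3))
```

```text
t 2.02 p [487.3  52.  151.9] F [-0.6 -0.1 -1. ] w 0.1 j6 1.13
t 2.02 p [487.3  52.  151.9] F [-0.6 -0.1 -1. ] w 0.1 j6 1.13
shift [89.8 -2.8  2.2]
```

View pics/w1.png

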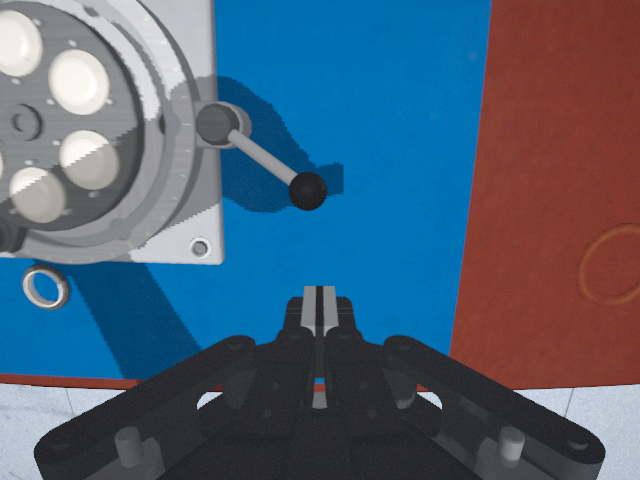

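View pics/s1.png

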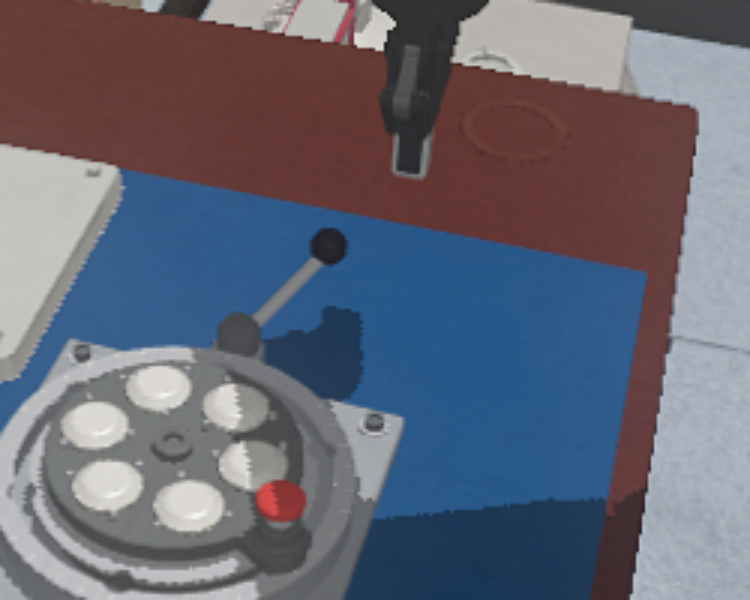

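>>> apply_moves:
  targets: "40 -3 2 0 1; 75 -3 2 0 1; 88 -3 2 0 1; 88 -3 2 0 1; 88 4 2 0 1; 88 10 2 0 1; 88 16 2 0 1; 88 22 2 0 1; 88 28 2 0 1; 88 28 2 0 1"

```text
clock: 2.95
position: [511.4, 47.9, 63.7]
ee_rot: [-0.498, -0.501, 0.502, -0.499]
contact_force: [-4.0, -2.4, 4.6]
gripper_width: 0.1
```

Run:
```python
from h import *
s,M=st()
d=get_image("wrist");cv2.imwrite("pics/w2.png",d["img"][:,:,::-1])
```

```text
t 2.95 p [511.4  47.9  63.7] F [-4.  -2.4  4.6] w 0.1 j6 1.16
```

View pics/w2.png

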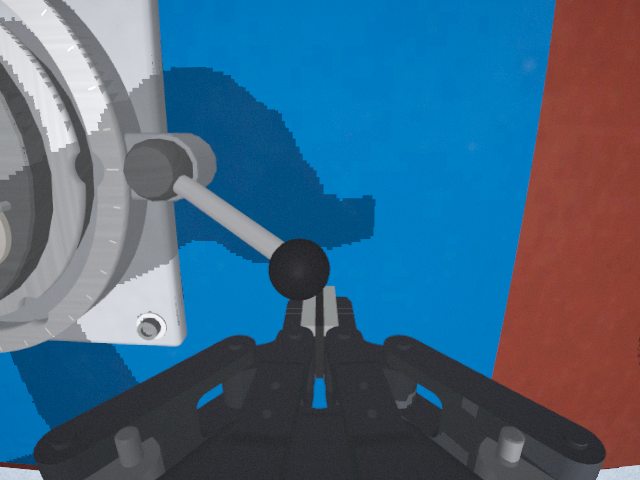

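>>> apply_moves:
  targets: "0 7 0 0 1; 0 14 0 0 1; 0 21 0 0 1; 0 28 0 0 1; 0 35 0 0 1; 0 42 0 0 1; 0 49 0 0 1; 0 56 0 0 1; 0 62 0 0 1; 0 68 0 0 1"

```text
clock: 3.83
position: [581.9, 50.3, 63.6]
ee_rot: [0.5, 0.5, -0.499, 0.5]
contact_force: [-3.5, 1.6, 0.5]
gripper_width: 0.2
```

Run:
```python
from h import *
s,M=st()
d=get_image("wrist");cv2.imwrite("pics/w3.png",d["img"][:,:,::-1])
```

```text
t 3.83 p [581.9  50.3  63.6] F [-3.5  1.6  0.5] w 0.2 j6 1.21
```

View pics/w3.png

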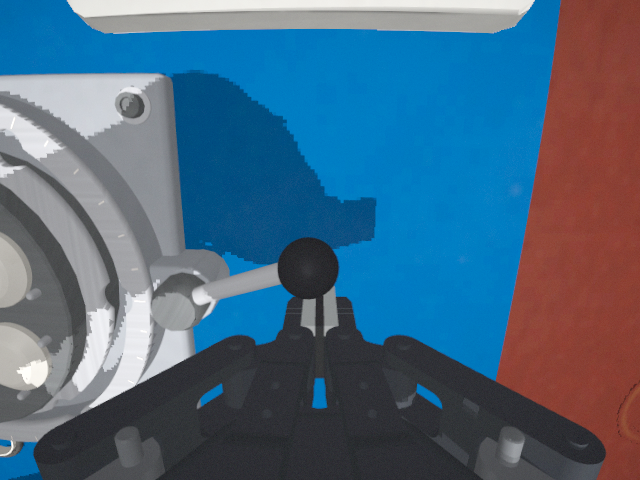

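>>> apply_moves:
  targets: "0 4 0 0 1; 0 8 0 0 1; 0 11 0 0 1; 0 11 0 0 1"

```text
clock: 4.22
position: [590.8, 49.1, 63.1]
ee_rot: [-0.499, -0.501, 0.501, -0.5]
contact_force: [-4.9, 0.6, 1.8]
gripper_width: 0.0
```

Run:
```python
from h import *
s,M=st()
d=get_image("wrist");cv2.imwrite("pics/w4.png",d["img"][:,:,::-1])
```

```text
t 4.22 p [590.8  49.1  63.1] F [-4.9  0.6  1.8] w 0.0 j6 1.22
```

View pics/w4.png

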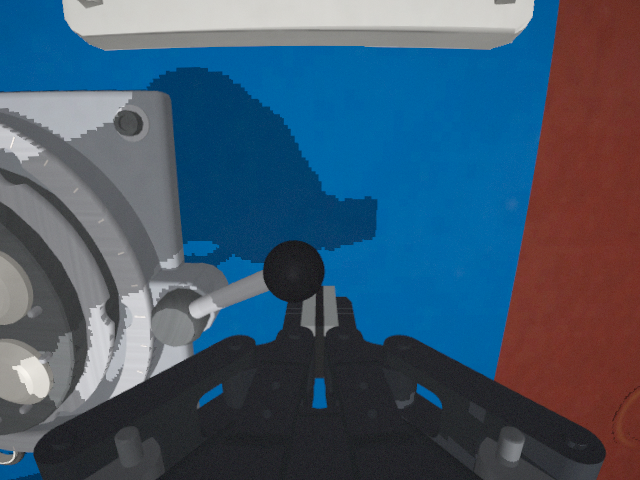

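>>> apply_moves:
  targets: "0 3 -2 0 1; 0 6 -3 0 1; 0 9 -4 0 1; 0 9 -4 0 1"

```text
clock: 4.6
position: [591.6, 49.5, 62.7]
ee_rot: [-0.493, -0.503, 0.508, -0.496]
contact_force: [-20.8, -4.6, 14.3]
gripper_width: -0.1
```

Run:
```python
from h import *
s,M=st()
for n in ("scene","side"):
    d=get_image(n);cv2.imwrite(f"pics/{n}5.png",d["img"][:,:,::-1])
a=cv2.imread("pics/scene5.png")[190:350,225:410];cv2.imwrite("pics/sc5.png",cv2.resize(a,None,fx=4,fy=3.75/1.0*1,interpolation=cv2.INTER_CUBIC))
```

```text
t 4.6 p [591.6  49.5  62.7] F [-20.8  -4.6  14.3] w -0.1 j6 1.21
```

View pics/sc5.png

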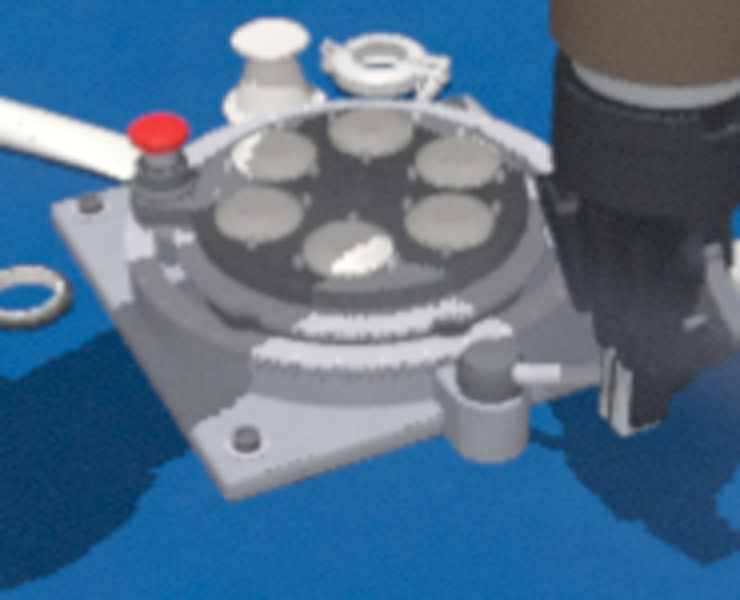

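>>> apply_moves:
  targets: "0 -15 0 0 1; 0 -30 0 0 1; -35 -32 0 0 1; -70 -32 0 0 1; -70 -60 -35 0 1; -70 -70 -75 0 1; -70 -80 -115 0 1; -70 -90 -155 0 1; -70 -95 -195 0 1; -70 -100 -230 0 1"

```text
clock: 5.53
position: [501.2, 286.5, 134.4]
ee_rot: [0.501, 0.5, -0.498, 0.501]
contact_force: [1.5, 0.3, -0.6]
gripper_width: -0.2
```

Run:
```python
from h import *
s,M=st()
for n in ("wrist","side"):
    d=get_image(n);cv2.imwrite(f"pics/{n}6.png",d["img"][:,:,::-1])
    print(n,proj(d,[495,300.5,94]),proj(d,[612,58.5,77]))
to([495,300.5,110])
```

```text
t 5.53 p [501.2 286.5 134.4] F [ 1.5  0.3 -0.6] w -0.2 j6 0.77
wrist [296.06733682 280.27441949] [706.46160322  83.1666034 ]
side [343.20398392 264.92730143] [318.29233642 174.06556079]
t 5.63 p [501.6 288.9 134.2] F [0.2 0.  0.2] w -0.3 j6 0.77
shift [ 24.2  -6.7 -11.6]
```

View pics/wrist6.png

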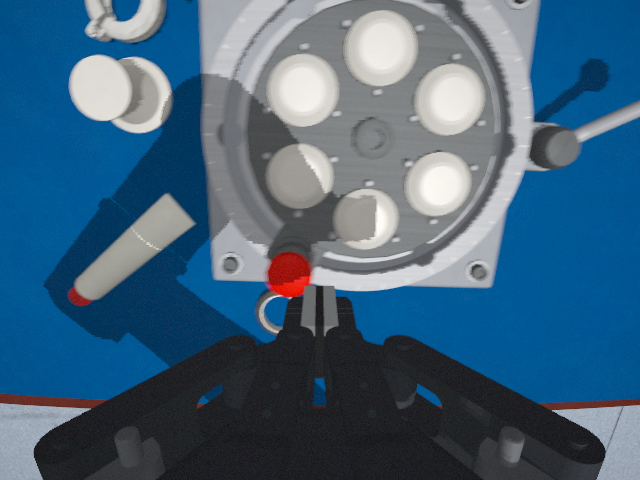

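View pics/side6.png

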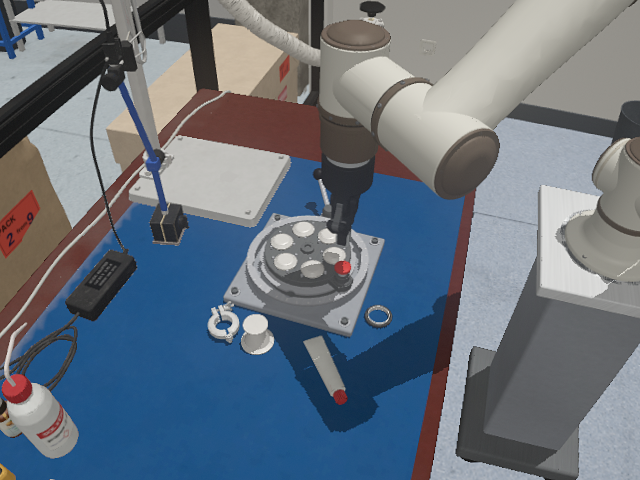

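>>> apply_moves:
  targets: "0 -6.5 -11.5 0 1; 15 -6.5 -11.5 0 1; 30 -6.5 -11.5 0 1; 38 -6.5 -11.5 0 1; 44 -6.5 -11.5 0 1; 50 -6.5 -11.5 0 1; 56 -6.5 -11.5 0 1; 60 -6.5 -11.5 0 1; 60 -6.5 -11.5 0 1"

```text
clock: 6.38
position: [499.7, 300.7, 82.7]
ee_rot: [0.506, 0.5, -0.492, 0.502]
contact_force: [-8.2, 4.1, 32.6]
gripper_width: 0.1
```

Run:
```python
from h import *
s,M=st()
for n in ("scene","side"):
    d=get_image(n);cv2.imwrite(f"pics/{n}7.png",d["img"][:,:,::-1])
a=cv2.imread("pics/scene7.png")[190:310,225:345];b=cv2.imread("pics/side7.png")[210:330,280:400]
cv2.imwrite("pics/p7.png",cv2.resize(np.hstack([a,b]),None,fx=3.3,fy=3.3,interpolation=cv2.INTER_CUBIC))
```

```text
t 6.38 p [499.7 300.7  82.7] F [-8.2  4.1 32.6] w 0.1 j6 0.75
```

View pics/p7.png

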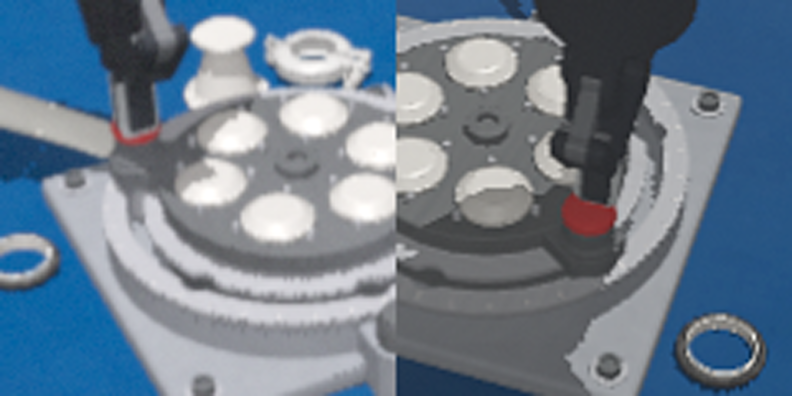

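>>> apply_moves:
  targets: "-2 0 0 0 1; -3 0 0 0 1; -3 0 0 0 1"

```text
clock: 6.73
position: [498.6, 299.1, 82.9]
ee_rot: [0.505, 0.5, -0.494, 0.501]
contact_force: [-4.2, 3.8, 20.8]
gripper_width: -0.3
```

Run:
```python
from h import *
s,M=st();print(M.round(3))
c=np.array([573.3,252]);b=np.array([495.1,300.5])-c
for base in (0,30):
  y0=np.radians(base)
  for k in range(1,11):
    a0=R.from_euler('z',base,degrees=True).as_matrix()[:2,:2]@b
    a1=R.from_euler('z',base+3*k,degrees=True).as_matrix()[:2,:2]@b
    d=a1-a0; ty=np.array([np.cos(y0),np.sin(y0)]);tz=np.array([np.sin(y0),-np.cos(y0)])
    print(0,(d@ty).round(1),(d@tz).round(1),-3*k,1,end="; ")
  print()
```

```text
t 6.73 p [498.6 299.1  82.9] F [-4.2  3.8 20.8] w -0.3 j6 0.75
[[ 0.012  1.     0.003]
 [ 0.01   0.003 -1.   ]
 [-1.     0.012 -0.01 ]]
0 -2.4 4.2 -3 1; 0 -4.6 8.4 -6 1; 0 -6.6 12.8 -9 1; 0 -8.4 17.3 -12 1; 0 -9.9 21.9 -15 1; 0 -11.2 26.5 -18 1; 0 -12.2 31.2 -21 1; 0 -13.0 36.0 -24 1; 0 -13.5 40.8 -27 1; 0 -13.8 45.6 -30 1; 
0 -2.4 4.2 -3 1; 0 -4.6 8.4 -6 1; 0 -6.6 12.8 -9 1; 0 -8.4 17.3 -12 1; 0 -9.9 21.9 -15 1; 0 -11.2 26.5 -18 1; 0 -12.2 31.2 -21 1; 0 -13.0 36.0 -24 1; 0 -13.5 40.8 -27 1; 0 -13.8 45.6 -30 1;
```

>>> apply_moves:
  targets: "0 -2.4 4.2 -3 1; 0 -4.6 8.4 -6 1; 0 -6.6 12.8 -9 1; 0 -8.4 17.3 -12 1; 0 -9.9 21.9 -15 1; 0 -11.2 26.5 -18 1; 0 -12.2 31.2 -21 1; 0 -13 36 -24 1; 0 -13.5 40.8 -27 1; 0 -13.8 45.6 -30 1"

```text
clock: 7.57
position: [485.5, 253.1, 82.8]
ee_rot: [0.357, 0.611, -0.346, 0.616]
contact_force: [-2.4, 2.9, 22.5]
gripper_width: 0.4
```

```bash
cat > crop.py <<'E'
from h import *
import sys
s,M=st();print(M.round(3)[:, 1:])
n=sys.argv[1];sc=get_image("scene")["img"];sd=get_image("side")["img"]
a=sc[185:325,225:385];b=sd[200:340,235:395]
cv2.imwrite(f"pics/p{n}.png",cv2.resize(np.hstack([a,b])[:,:,::-1],None,fx=2.5,fy=2.5,interpolation=cv2.INTER_CUBIC))
E
python3 crop.py 8
```

```text
t 7.57 p [485.5 253.1  82.8] F [-2.4  2.9 22.5] w 0.4 j6 1.32
[[ 0.863  0.506]
 [ 0.505 -0.863]
 [ 0.016 -0.001]]
```

View pics/p8.png

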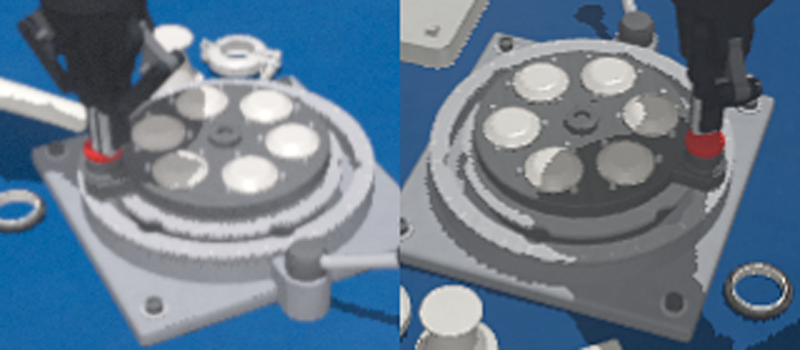

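>>> apply_moves:
  targets: "0 -2.4 4.2 -3 1; 0 -4.6 8.4 -6 1; 0 -6.6 12.8 -9 1; 0 -8.4 17.3 -12 1; 0 -9.9 21.9 -15 1; 0 -11.2 26.5 -18 1; 0 -12.2 31.2 -21 1; 0 -13 36 -24 1; 0 -13.5 40.8 -27 1; 0 -13.8 45.6 -30 1"

```text
clock: 8.5
position: [498.2, 206.9, 82.9]
ee_rot: [0.186, 0.679, -0.176, 0.689]
contact_force: [1.5, 4.0, 18.6]
gripper_width: 0.2
```

```bash
python3 crop.py 9
```

```text
t 8.5 p [498.2 206.9  82.9] F [ 1.5  4.  18.6] w 0.2 j6 1.92
[[ 0.494  0.869]
 [ 0.869 -0.494]
 [ 0.017  0.01 ]]
```

View pics/p9.png

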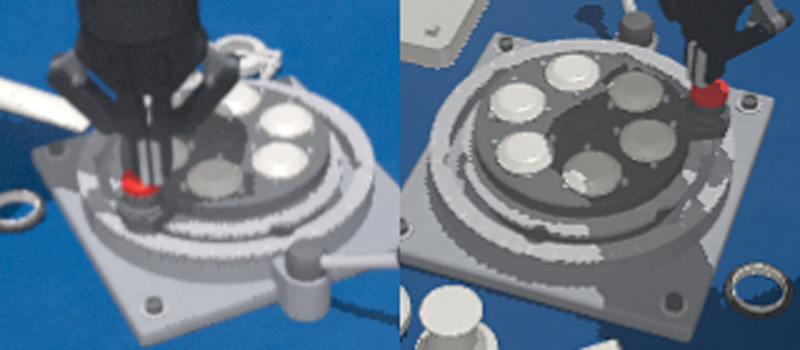

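Run:
```python
from h import *
d=get_image("side");c=d["img"][205:305,255:375][:,:,::-1]
cv2.imwrite("pics/q9.png",cv2.resize(c,None,fx=6,fy=6,interpolation=cv2.INTER_CUBIC))
```

```text
(no output)
```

View pics/q9.png

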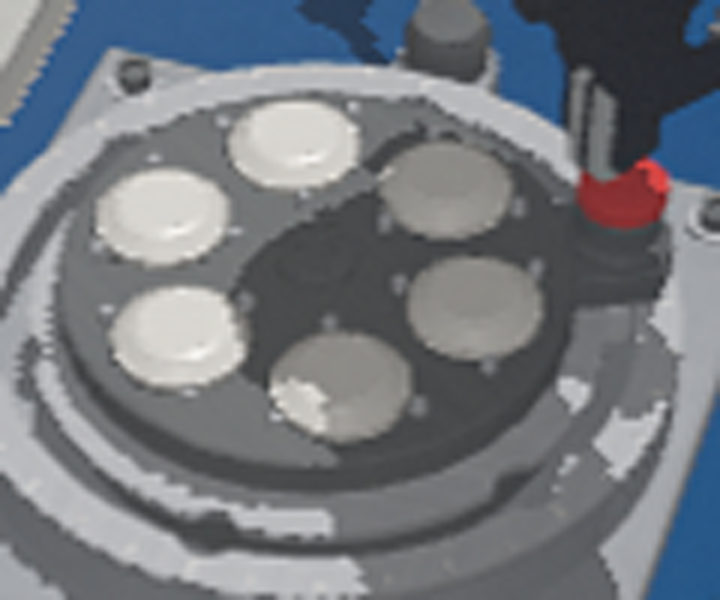

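Run:
```python
from h import *
d=get_image("side")
A=[(u/3.3+215,v/3.3+165) for u,v in [(290,211),(220,252),(234,319),(324,341),(394,296),(376,232)]]
B=[(u/6+255,v/6+205) for u,v in [(295,143),(163,214),(180,335),(341,384),(477,308),(447,187)]]
def ang(P):
    X=np.array([atz(d,p,65)[:2] for p in P]);c=X.mean(0);v=X-c
    print(c.round(1),np.linalg.norm(v,axis=1).round(1),(np.degrees(np.arctan2(v[:,1],v[:,0]))%360).round(1));return np.degrees(np.arctan2(v[:,1],v[:,0]))
a,b=ang(A),ang(B);print(((b-a)%60).round(1))
```

```text
[571.6 253.6] [50.1 50.1 50.3 49.7 49.6 50.1] [298.3 357.8  58.7 118.4 178.  237.7]
[571.4 254.2] [50.6 50.2 49.9 50.2 50.8 49.8] [295.5 355.   55.1 115.6 174.4 235.6]
[57.2 57.1 56.5 57.2 56.4 57.9]
```

>>> apply_moves:
  targets: "0 -1.2 2.1 -1.5 1; 0 -2.4 4.2 -3 1; 0 -2.4 4.2 -3 1"

```text
clock: 8.95
position: [501.0, 202.5, 82.9]
ee_rot: [0.168, 0.683, -0.159, 0.693]
contact_force: [2.9, 1.2, 18.7]
gripper_width: -0.1
```

Run:
```python
from h import *
st()
d=get_image("side");c=d["img"][205:305,255:375][:,:,::-1]
cv2.imwrite("pics/q10.png",cv2.resize(c,None,fx=6,fy=6,interpolation=cv2.INTER_CUBIC))
```

```text
t 8.95 p [501.  202.5  82.9] F [ 2.9  1.2 18.7] w -0.1 j6 1.98
```

View pics/q10.png

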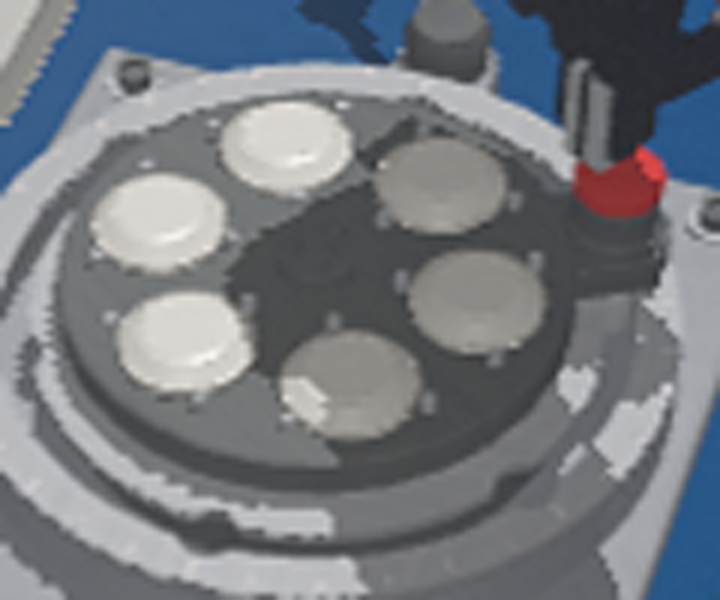

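Run:
```python
from h import *
d=get_image("side")
A=[(u/3.3+215,v/3.3+165) for u,v in [(290,211),(220,252),(234,319),(324,341),(394,296),(376,232)]]
B=[(u/6+255,v/6+205) for u,v in [(286,146),(159,220),(186,340),(352,383),(478,301),(441,184)]]
def ang(P):
    X=np.array([atz(d,p,65)[:2] for p in P]);c=X.mean(0);v=X-c
    return np.degrees(np.arctan2(v[:,1],v[:,0]))
a,b=ang(A),ang(B);print(((b-a+30)%60-30).round(1))
```

```text
[ 0.5  0.  -0.6  0.9 -0.1  0.5]
```

>>> apply_moves:
  targets: "-4 0 0 0 1; -8 0 0 0 1; -12 0 0 0 1; -20 0 0 0 1; -35 0 0 0 1; -60 0 0 0 1; -60 0 0 0 1"

```text
clock: 9.63
position: [495.6, 199.3, 140.5]
ee_rot: [0.166, 0.686, -0.163, 0.69]
contact_force: [0.6, 0.7, 1.0]
gripper_width: 0.1
```

```bash
python3 crop.py 11
python3 - <<'E'
from h import *
sc=get_image("scene");sd=get_image("side")
c=np.array([573.3,252]);b=R.from_euler('z',60,degrees=True).as_matrix()[:2,:2]@(np.array([495.1,300.5])-c)+c
print(b,proj(sc,[*b,94]),proj(sd,[*b,94]),proj(sc,[*b,86]),proj(sd,[*b,86]))
a=sc["img"][215:275,240:300];e=sd["img"][210:270,325:385]
cv2.imwrite("pics/r11.png",cv2.resize(np.hstack([a,e])[:,:,::-1],None,fx=6,fy=6,interpolation=cv2.INTER_CUBIC))
E
```

```text
t 9.63 p [495.6 199.3 140.5] F [0.6 0.7 1. ] w 0.1 j6 1.98
[[ 0.453  0.891]
 [ 0.891 -0.453]
 [ 0.006  0.004]]
[492.19776792 208.52681342] [282.552541  250.5780691] [358.29140503 228.73153118] [282.8660839  254.36519125] [358.0310137  231.99274832]
```

View pics/p11.png

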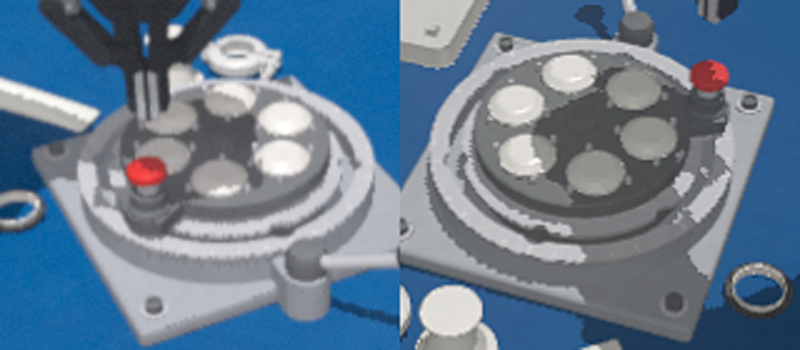

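View pics/r11.png

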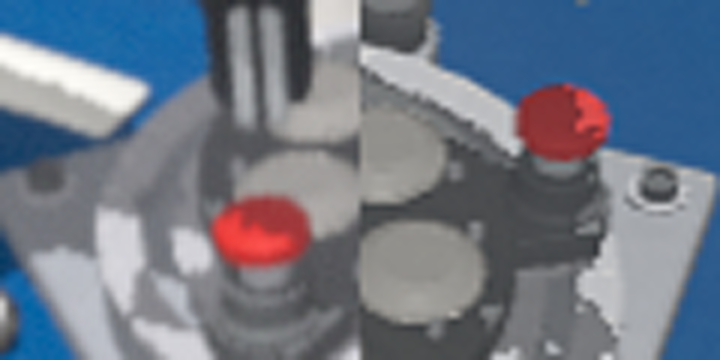

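Run:
```python
from h import *
sc=get_image("scene");sd=get_image("side")
def red(i,box):
    x0,y0,x1,y1=box;r=i[y0:y1,x0:x1].astype(int);m=(r[...,0]>90)&(r[...,0]>2.2*r[...,1])
    v,u=np.nonzero(m);return (u.mean()+x0,v.mean()+y0),len(u)
i0=cv2.imread("pics/scene0.png")[:,:,::-1];j0=cv2.imread("pics/side0.png")[:,:,::-1]
a,b=red(i0,(250,215,290,240)),red(j0,(325,250,365,285));print(a,b,tri((sc,a[0]),(sd,b[0])))
a,b=red(sc["img"],(260,235,310,270)),red(sd["img"],(335,210,385,250));print(a,b,tri((sc,a[0]),(sd,b[0])))
```

```text
((np.float64(264.02521008403363), np.float64(225.52100840336135)), 119) ((np.float64(343.32335329341316), np.float64(266.4850299401198)), 167) (array([494.96323511, 300.16390069,  90.04441684]), [np.float64(0.2624033170400561), np.float64(0.26240331704006986)])
((np.float64(283.09558823529414), np.float64(253.33823529411765)), 136) ((np.float64(358.40287769784175), np.float64(230.06474820143885)), 139) (array([492.12762725, 206.8897494 ,  89.27804477]), [np.float64(0.009944555377293616), np.float64(0.00994455537720158)])
```

The button is back at its starting height, to within 1 mm. The table has turned about 60.6°, so the plunger is home in the next hole. Next I go round behind the ball.

>>> apply_moves:
  targets: "0 -8 25 7 1; 0 -16 50 14 1; 0 -24 75 21 1; 0 -32 100 28 1; 0 -40 125 35 1; 0 -46 150 42 1; 0 -54 175 49 1; 0 -60 200 56 1; 0 -62 205 63 1; 0 -62 205 63 1"

```text
clock: 10.77
position: [648.7, 48.7, 134.4]
ee_rot: [-0.5, -0.499, 0.502, -0.499]
contact_force: [-0.3, 0.2, -0.3]
gripper_width: -0.1
```

Run:
```python
from h import *
s,M=st();print(M.round(3));to([648,50,64])
d=get_image("wrist");cv2.imwrite("pics/w12.png",d["img"][:,:,::-1])
d=get_image("side");cv2.imwrite("pics/s12.png",d["img"][:,:,::-1])
```

```text
t 10.77 p [648.7  48.7 134.4] F [-0.3  0.2 -0.3] w -0.1 j6 1.24
[[-0.003  1.    -0.004]
 [-0.001 -0.004 -1.   ]
 [-1.    -0.003  0.001]]
t 10.77 p [648.7  48.7 134.4] F [-0.3  0.2 -0.3] w -0.1 j6 1.24
shift [70.4 -0.5 -1.3]
```

View pics/w12.png

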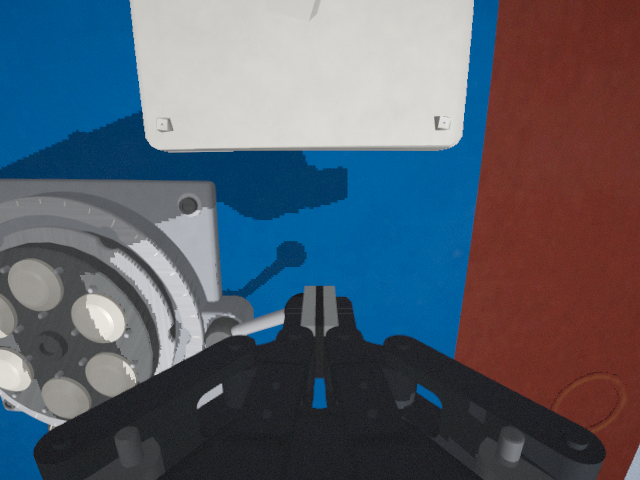

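View pics/s12.png

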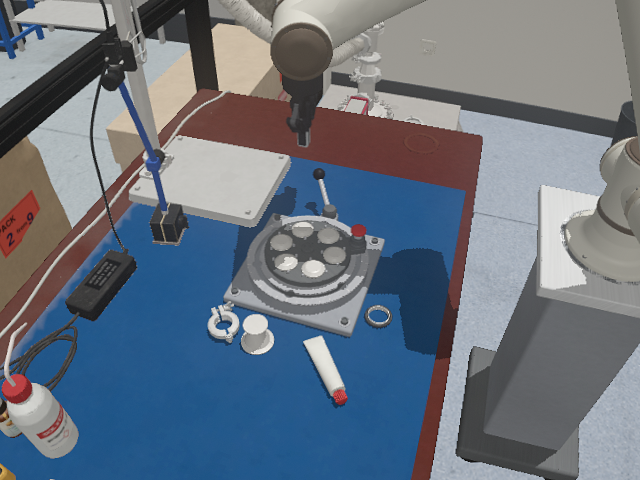

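>>> apply_moves:
  targets: "35 2 -1 0 1; 60 2 -1 0 1; 70 2 -1 0 1; 70 0 -1 0 1; 70 -7 -1 0 1; 70 -14 -1 0 1; 70 -21 -1 0 1; 70 -28 -1 0 1; 70 -35 -1 0 1; 70 -42 -1 0 1"

```text
clock: 11.7
position: [607.6, 51.6, 68.9]
ee_rot: [0.501, 0.499, -0.498, 0.502]
contact_force: [2.5, -1.4, 0.9]
gripper_width: -0.2
```

Run:
```python
from h import *
s,M=st();
d=get_image("side");cv2.imwrite("pics/s13.png",cv2.resize(d["img"][100:300,250:400,::-1],None,fx=3,fy=3))
```

```text
t 11.7 p [607.6  51.6  68.9] F [ 2.5 -1.4  0.9] w -0.2 j6 1.22
```

View pics/s13.png

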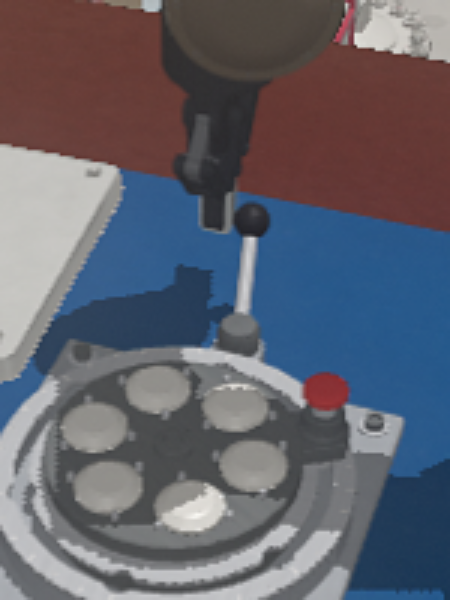

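>>> apply_moves:
  targets: "3 -6 0 0 1; 4 -12 0 0 1; 4 -18 0 0 1; 4 -24 0 0 1; 4 -30 0 0 1; 4 -36 0 0 1; 4 -42 0 0 1; 4 -47 0 0 1; 4 -52 0 0 1; 4 -52 0 0 1"

```text
clock: 12.58
position: [555.8, 53.4, 63.0]
ee_rot: [0.502, 0.5, -0.498, 0.501]
contact_force: [4.5, 3.4, 1.2]
gripper_width: 0.0
```

>>> apply_moves:
  targets: "0 -3 0 0 1; 0 -6 0 0 1; 0 -6 0 0 1"

```text
clock: 12.83
position: [551.6, 54.2, 63.4]
ee_rot: [0.503, 0.499, -0.496, 0.502]
contact_force: [6.3, 6.0, -1.0]
gripper_width: 0.2
```

>>> apply_moves:
  targets: "0 -3 0 0 1; 0 -6 0 0 1; 0 -9 0 0 1; 0 -9 0 0 1"

```text
clock: 13.17
position: [550.5, 54.8, 64.2]
ee_rot: [0.507, 0.496, -0.491, 0.506]
contact_force: [25.0, -2.2, -15.9]
gripper_width: 0.2
```

Run:
```python
from h import *
s,M=st();
d=get_image("side");cv2.imwrite("pics/s14.png",cv2.resize(d["img"][100:300,250:400,::-1],None,fx=3,fy=3))
```

```text
t 13.17 p [550.5  54.8  64.2] F [ 25.   -2.2 -15.9] w 0.2 j6 1.18
```

View pics/s14.png

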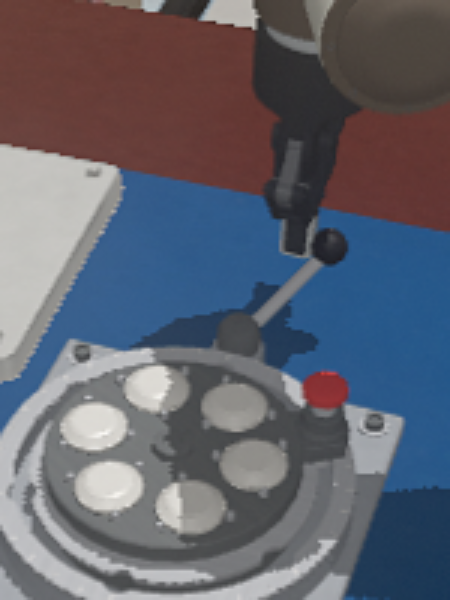

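At the stop: force is 25 N and x is 550.5, against 550.5 predicted. I back away and rise clear.

>>> apply_moves:
  targets: "0 12 0 0 1; 0 28 0 0 1; -35 30 0 0 1; -70 30 10 0 1; -110 30 30 0 1; -140 30 60 0 1; -140 30 90 0 1; -140 30 90 0 1"

```text
clock: 13.88
position: [568.2, -41.7, 204.2]
ee_rot: [0.501, 0.499, -0.5, 0.499]
contact_force: [0.4, 0.7, -0.7]
gripper_width: -0.1
```

Run:
```python
from h import *
s,M=st()
sc=get_image("scene");sd=get_image("side")
def red(i,box):
    x0,y0,x1,y1=box;r=i[y0:y1,x0:x1].astype(int);m=(r[...,0]>90)&(r[...,0]>2.2*r[...,1])
    v,u=np.nonzero(m);return (u.mean()+x0,v.mean()+y0),len(u)
a,b=red(sc["img"],(260,235,310,270)),red(sd["img"],(335,210,385,250));print(tri((sc,a[0]),(sd,b[0])))
print(proj(sd,[526.8,58.1,77]),proj(sc,[526.8,58.1,77]))
cv2.imwrite("pics/f.png",np.hstack([cv2.resize(sc["img"][185:335,215:415],None,fx=2,fy=2,interpolation=cv2.INTER_CUBIC),cv2.resize(sd["img"][165:315,215:415],None,fx=2,fy=2,interpolation=cv2.INTER_CUBIC)])[:,:,::-1])
```

```text
t 13.88 p [568.2 -41.7 204.2] F [ 0.4  0.7 -0.7] w -0.1 j6 1.36
(array([492.89531613, 206.09664785,  89.25832319]), [np.float64(0.3879091021385226), np.float64(0.38790910213854873)])
[359.12680042 181.89479607] [344.21193942 304.8209074 ]
```

View pics/f.png

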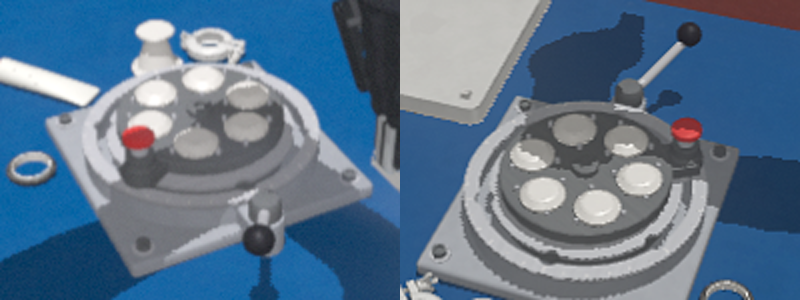

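```bash
python3 -c "
from bench import job;print(job.job_done())"
```

```text
the job is handed in; nothing more can be done
None
```

I opened the clamp lever to its stop, pressed the red plunger fully in and turned the table one hole anticlockwise. The plunger then sprang home, and I pushed the lever back to its clamped stop. The job was handed in at about 14 s of the 67 s allowed; no verdict was reported.

Last checks before handing in:
- **Clamp lever:** the ball is back at its starting place in both camera views, to within about half a pixel. It met the stop at about 25 N where I had predicted.
- **Plunger:** the button stands at 89.3 mm by triangulation, against 90.0 mm measured the same way at the start, so it is home.
- **Table angle:** the measurements disagree slightly. The flanges gave about 60.2° just before I released the plunger. The button position gave 60.6° with the clamp open and 61.3° after clamping. All are within the 2.3° tolerance.
- **Flanges and surroundings:** the six flanges look flat in their nests. The things beside the table look unmoved where they show in the pictures. I judged both by eye only.
- **Robot:** it stands clear of everything, with no contact force.

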